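# Rotate the crab tins on the stall shelf

### The arm

A 6-joint arm with a two-finger parallel gripper is mounted at the origin on the work surface. World frame = base frame: x ahead of the robot, y to its left, z up, the work surface at z = 0. Lengths are in m, angles in rad, forces in N, time in s.
With the tool pointing down it reaches from about 0.25 to 0.775 m from the base axis. Payload 4 kg.
Tool frame: the origin (TCP) lies at the very end of the fingers, on their centre line; the grasp point (between the pads) lies 19 mm behind it (robot.grip_point_offset is the distance from the TCP to the grasp point, in m); z points along the fingers, x is the direction in which the jaws open and shut, and the axes are right-handed (so a half turn about z gives the same grasp; the last joint's range is limited). The gripper opens to 94 mm and grips with 3 to 60 N. Pads are 16 mm wide; open, the fingers measure 119 mm over their backs; the gripper's body (75 mm by 177 mm) begins 78 mm behind the grasp point.
Start: joints at [1.167, 0.087, 1.371, -0, 1.684, -0.103], TCP at [0.163, 0.525, 0.206] pointing down, gripper open.
Joint ranges: [-3.1, 3.1], [-0.76, 2.03], [0.27, 2.55], [-1.08, 4.22], [0.17, 2.65], [-2.57, 2.57]. Speed limits (rad/s): [2.79, 2.79, 3.14, 3.14, 3.14, 3.14].

### API

Orientations are given as [roll, pitch, yaw] about the fixed x, y, z axes, in that order (R = Rz(yaw) Ry(pitch) Rx(roll)).
In Python, from bench import robot gives the robot as it stands.
- The arm moves only by the shell command python3 -m inch 'ROWS'. ROWS is text: rows parted by semicolons, each of 5 numbers parted by spaces: the shift along the tool's x, y, z in cm, then the turn about the tool's z in rad, then the closure, from 0 (fully open) to 1 (shut). In form: tx ty tz spin claw; .... A call has 1 to 20 rows; each row is the pose to reach, as a shift and turn from the pose measured when the call began, along the tool's axes at that moment; what a row does not reach only later rows make up. A row lasts 1/12 s, in which the tool goes at most 41.7 mm and 7.16 degrees, less where a joint would pass 70% of its speed; a pose out of reach is approached as far as the arm can. A call with a gripper value outside its range is refused whole. The fingers move at their own pace and stop on an object; the grip force is fixed at half the most. Time passes only in rows, so rows that repeat a pose let the fingers close. It gives the time, the measured TCP pose, the force and the opening at its end, in the units of the state.
- robot.get_obs(): the state, without advancing time (a new reading comes with each control period).
- robot.snapshot(name): name is "scene" or "top" or "wrist"; returns (picture, depth): 384x512x3 uint8, blue, green, red; 384x512 float32, m along the optical axis (not along the pixel's ray), 0 where there is no reading.
- robot.camera_info(name): a dict with "K" (3x3 intrinsics, pixels), "extrinsics" (4x4, takes a point from world to camera coordinates); the wrist camera has in their place "mount" (4x4, takes a point from camera to tool coordinates, whose origin is the TCP and whose axes are the tool frame's). Camera axes: x right, y down, z forward; pixel columns grow to the right and rows downward; lengths in m; the calibration is good to about 2 mm. A picture is of the moment at which its call begins: read the wrist's pose just before it. camera_info takes no time and is no camera call.
- robot.close_job(): hands the job in, once; it reports no verdict.
The state is a dict: "time": time; "joint_positions": joint angles; "qvel": joint speeds; "joint_torque": joint torques, N m; "tool_pos": TCP position; "ee_rot": TCP orientation; "wrist_force": force on the tool from outside, world axes, zero at the start; "wrist_torque": the same for the moment, N m; "width": finger opening in m.
Only numpy, scipy, OpenCV 4.12 (cv2) and the standard library are available. Lean on these libraries where they do the work, as an engineer would, in place of code of your own. Each camera call takes 0.05 s, during which the arm holds its last target.

### The job

Restock the red crab tins the way a shop does, oldest in front: slide the two older red tins forward along their own lane, without lifting them, until the front one is right up against the front lip and the other right behind it. Then take the new red tin from the delivery carton and set it down gently, not dropped, upright in the same lane close up behind them (less than a finger's width of gap), under the upper shelf. Leave all the other goods where they are and let go.

Things in the scene. Friction and masses are not known exactly. Their poses are not given: they have to be found in the camera images.
- shelf: the fixed steel display shelf. Origin on the counter under the middle of the front lip's inner face; x runs from its front (robot side) to the back, y to the left, z up. Flat deck 360 mm wide, top at z = 40 mm. Back stop wire at x = 240 mm, top at z = 57 mm. Two rear posts, 18 mm thick, at x = 246, y = -172 and 172 mm, carry an upper shelf; back and sides are otherwise open.
- lip (a point): middle of the front lip's top edge, at its inner face (shelf x = 0, z = 54 mm: 14 mm above the deck). The lip is 4 mm thick and as wide as the shelf; with the blank yellow price cards clipped on it, it reaches 7 mm forward of this point. Axes as the shelf's.
- middle_lane (a point): a point on the deck in the middle lane (shelf x = 120, y = 0, z = 40 mm), axes as the shelf's. Three lanes run front to back, centred on shelf y = -105, 0 and +105 mm. Each has a guide wire along either side, inner faces 35.5 mm from the lane's middle, tops 10 mm above the deck: a tin has 5.5 mm of play to each side.
- upper_edge (a point): middle of the lower front edge of the wire upper shelf (shelf x = 150, z = 320 mm), 400 mm wide, reaching back to x = 300 mm, paper on it up to z = 370 mm. A tin behind the two older ones is under it: the hand must lean in by some 25 to 40 degrees, its top towards the robot; it then clears the tin in front best when it grips 10 to 20 mm below a tin's top.
- red_front: a red-label tin, upright cylinder 60 mm in diameter and 80 mm tall, 0.2 to 0.35 kg, steel with a white band round its middle and its end printed in the label's colour; origin at the centre of its underside, z up its axis. The front one of the two older red tins; it stands in one of the three lanes, with 75 to 105 mm of empty lane between it and the lip.
- red_rear: a red-label tin, upright cylinder 60 mm in diameter and 80 mm tall, 0.2 to 0.35 kg, steel with a white band round its middle and its end printed in the label's colour; origin at the centre of its underside, z up its axis. The rear one of the two older red tins, in the same lane, 4 mm clear behind red_front; less than a tin's room is left behind it before the back stop wire.
- red_new: a red-label tin, upright cylinder 60 mm in diameter and 80 mm tall, 0.2 to 0.35 kg, steel with a white band round its middle and its end printed in the label's colour; origin at the centre of its underside, z up its axis. The new red tin, standing loose in the delivery carton beside the shelf.
- carton: the delivery carton, a fixed shallow open cardboard tray 250 (x) x 140 (y) x 32 mm high, walls 4 mm, inner floor at z = 4 mm, to the left or to the right of the shelf; origin at the centre of its underside, z up. Two tins stand in it about 56 mm either side of its middle along its x axis, red_new at either end.
- blue_front: a blue-label tin, upright cylinder 60 mm in diameter and 80 mm tall, 0.2 to 0.35 kg, steel with a white band round its middle and its end printed in the label's colour; origin at the centre of its underside, z up its axis. Stands in another lane of the shelf (tins in next lanes leave 45 mm free beside a red tin). Bystander: leave it where it is.
- blue_mid: a blue-label tin, upright cylinder 60 mm in diameter and 80 mm tall, 0.2 to 0.35 kg, steel with a white band round its middle and its end printed in the label's colour; origin at the centre of its underside, z up its axis. Stands in another lane of the shelf (tins in next lanes leave 45 mm free beside a red tin). Bystander: leave it where it is.
- green_front: a green-label tin, upright cylinder 60 mm in diameter and 80 mm tall, 0.2 to 0.35 kg, steel with a white band round its middle and its end printed in the label's colour; origin at the centre of its underside, z up its axis. Stands in another lane of the shelf (tins in next lanes leave 45 mm free beside a red tin). Bystander: leave it where it is.
- green_mid: a green-label tin, upright cylinder 60 mm in diameter and 80 mm tall, 0.2 to 0.35 kg, steel with a white band round its middle and its end printed in the label's colour; origin at the centre of its underside, z up its axis. Stands in another lane of the shelf (tins in next lanes leave 45 mm free beside a red tin). Bystander: leave it where it is.
- blue_new: a blue-label tin, upright cylinder 60 mm in diameter and 80 mm tall, 0.2 to 0.35 kg, steel with a white band round its middle and its end printed in the label's colour; origin at the centre of its underside, z up its axis. Stands in the carton beside red_new. Bystander: leave it where it is.
- scale: a fixed low weighing scale with a steel platform, 200 x 130 x 54 mm high, on the other side of the shelf from the carton; origin at the centre of its underside.
- tape: a roll of brown tape lying flat, 96 mm across, 48 mm high; origin at the centre of its underside. Bystander: leave it where it is.
- sauce: a dark sauce bottle with a red cap, 62 mm in diameter, 180 mm tall; origin at the centre of its underside. Bystander: leave it where it is.
Mind the look-alikes: they are no part of the job. Leave any yellow look-alike of the red_new alone. What is shaped like the red_front but yellow is not meant.

How it is judged:
By the outcome, as a careful person would: the job done as asked, in the order asked, and still so for the second after the job is handed in, with the robot touching nothing.
It also fails if it takes over 56 s, if anything falls off the work surface, if the arm or the gripper's body presses on something with over 40 N, if the wrist force passes 120 N, or if a joint passes its speed limit or range.

## Working session

There is one attempt and no reset: what is moved stays moved. The work goes in short steps, Python scripts to look and compute and a shell command to move; the robot and the scene stay as the last step left them, time stands still between calls to the robot, and variables do not carry over. Pictures are saved under pics/ and viewed, and the job is handed in when it is done.

```bash
ls; mkdir -p pics
python3 - <<'E'
from bench import robot
import cv2,numpy as np
o=robot.get_obs();print({k:np.round(v,3) for k,v in o.items()})
np.set_printoptions(precision=4,suppress=True)
for n in ("scene","top","wrist"):
    print(n,robot.camera_info(n))
for n in ("scene","top"):
    p,d=robot.snapshot(n);cv2.imwrite(f"pics/{n}0.png",p);np.save(f"pics/{n}0.npy",d)
E
```

```text
pics
{'time': np.float64(0.0), 'joint_positions': array([ 1.167,  0.088,  1.372, -0.   ,  1.684, -0.103]), 'qvel': array([ 0.001, -0.001, -0.002,  0.002, -0.001, -0.   ]), 'joint_torque': array([-1.0000e-03, -3.4018e+01, -3.0243e+01,  7.2000e-02,  3.3000e-02,
       -0.0000e+00]), 'tool_pos': array([0.163, 0.525, 0.204]), 'ee_rot': array([-3.141e+00,  2.000e-03,  1.270e+00]), 'wrist_force': array([ 0.008,  0.277, -0.621]), 'wrist_torque': array([ 0.006, -0.035,  0.014]), 'width': np.float64(0.094)}
scene {'K': array([[380.5958,   0.    , 256.9442],
       [  0.    , 380.5958, 184.0696],
       [  0.    ,   0.    ,   1.    ]]), 'extrinsics': array([[ 0.9607, -0.277 ,  0.0148, -0.4896],
       [-0.2174, -0.7849, -0.5803,  0.2227],
       [ 0.1724,  0.5543, -0.8143,  1.2813],
       [ 0.    ,  0.    ,  0.    ,  1.    ]])}
top {'K': array([[394.2681,   0.    , 254.2728],
       [  0.    , 394.2681, 196.1907],
       [  0.    ,   0.    ,   1.    ]]), 'extrinsics': array([[ 0.0097, -0.9999,  0.0032, -0.0172],
       [-0.9949, -0.01  , -0.1006,  0.5412],
       [ 0.1006, -0.0022, -0.9949,  1.8024],
       [ 0.    ,  0.    ,  0.    ,  1.    ]])}
wrist {'K': array([[327.7579,   0.    , 256.1981],
       [  0.    , 327.7579, 192.2294],
       [  0.    ,   0.    ,   1.    ]]), 'mount': array([[ 1.    ,  0.0003, -0.0014,  0.0004],
       [ 0.    ,  0.9728,  0.2317, -0.0675],
       [ 0.0014, -0.2317,  0.9728, -0.1791],
       [ 0.    ,  0.    ,  0.    ,  1.    ]])}
```

View pics/scene0.png

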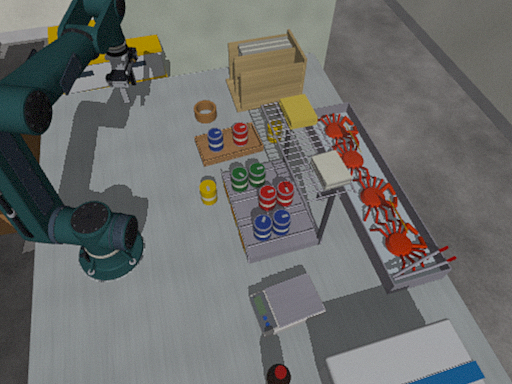

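View pics/top0.png

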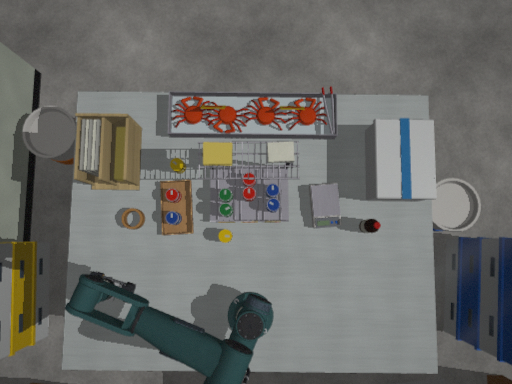

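```bash
cat > h.py <<'E'
from bench import robot
import cv2,numpy as np
from scipy.spatial.transform import Rotation as R
np.set_printoptions(precision=4,suppress=True)
def T_tool(o):
    T=np.eye(4);T[:3,:3]=R.from_euler('xyz',o['ee_rot']).as_matrix();T[:3,3]=o['tool_pos'];return T
def cam2world(n,o=None):
    i=robot.camera_info(n)
    if n=='wrist': return i['K'],T_tool(o)@i['mount']
    return i['K'],np.linalg.inv(i['extrinsics'])
def cloud(d,K,T):
    v,u=np.indices(d.shape);P=np.stack([(u-K[0,2])/K[0,0]*d,(v-K[1,2])/K[1,1]*d,d],-1)
    return P@T[:3,:3].T+T[:3,3]
def masks(p):
    h=cv2.cvtColor(p,cv2.COLOR_BGR2HSV);H,S,V=[h[...,i].astype(int) for i in range(3)]
    s=(S>120)&(V>50)
    return dict(red=s&((H<6)|(H>172)),blue=s&(H>105)&(H<130),green=s&(H>50)&(H<90),yellow=s&(H>20)&(H<35))
E
python3 - <<'E'
from h import *
for n in("top","scene"):
    p=cv2.imread(f"pics/{n}0.png");d=np.load(f"pics/{n}0.npy");K,T=cam2world(n);C=cloud(d,K,T)
    for c,m in masks(p).items():
        k,l,s,ce=cv2.connectedComponentsWithStats(m.astype(np.uint8))
        for i in range(1,k):
            if s[i,4]<25: continue
            q=C[(l==i)&(d>0)]
            if len(q)<10: continue
            zt=np.percentile(q[:,2],95); t=q[q[:,2]>zt-.012]
            print(n,c,ce[i].round(),s[i,4],'zt %.3f'%zt,'mid top',(t.min(0)+t.max(0))[:2]/2,'ext',np.ptp(t,axis=0)[:2],'med',np.median(t,axis=0))
    # deck/lip in shelf area
p=cv2.imread("pics/top0.png");cv2.imwrite("pics/top0z.png",cv2.resize(p[120:260,110:350],None,fx=3.3,fy=3.3,interpolation=cv2.INTER_CUBIC))
p=cv2.imread("pics/scene0.png");cv2.imwrite("pics/scene0z.png",cv2.resize(p[70:270,180:380],None,fx=3,fy=3,interpolation=cv2.INTER_CUBIC))
E
```

```text
top red [316. 108.] 26 zt 0.063 mid top [ 0.9601 -0.2994] ext [0.0375 0.0235] med [ 0.9628 -0.3014  0.0591]
top red [180. 109.] 33 zt 0.066 mid top [0.9501 0.3402] ext [0.0351 0.0412] med [0.9485 0.3433 0.061 ]
top red [211. 116.] 104 zt 0.065 mid top [0.9143 0.1982] ext [0.0644 0.0826] med [0.9154 0.1984 0.0585]
top red [287. 118.] 121 zt 0.066 mid top [ 0.9048 -0.1563] ext [0.0727 0.1214] med [ 0.9066 -0.1393  0.0592]
top red [249. 116.] 58 zt 0.067 mid top [0.9149 0.028 ] ext [0.034  0.0793] med [0.915  0.0141 0.0609]
top red [180. 119.] 37 zt 0.065 mid top [0.8936 0.3378] ext [0.0337 0.0462] med [0.892  0.3389 0.0572]
top red [248. 181.] 47 zt 0.323 mid top [0.5783 0.0217] ext [0.002  0.0154] med [0.5785 0.0218 0.3237]
top red [249. 193.] 101 zt 0.127 mid top [0.5478 0.0139] ext [0.0502 0.0485] med [0.5445 0.0121 0.1208]
top red [171. 195.] 101 zt 0.091 mid top [0.5394 0.3601] ext [0.0499 0.0491] med [0.5373 0.3616 0.0858]
top red [376. 225.] 40 zt 0.185 mid top [ 0.4088 -0.5279] ext [0.0257 0.0238] med [ 0.4088 -0.5294  0.1791]
top blue [272. 190.] 83 zt 0.127 mid top [ 0.5623 -
[... 5312 characters left out ...]
 ext [0.1839 0.0498] med [ 0.2362  1.3122 -0.3525]
scene yellow [298. 111.] 943 zt 0.363 mid top [0.6718 0.1293] ext [0.0879 0.1145] med [0.6707 0.1249 0.3605]
scene yellow [270. 130.] 34 zt 0.323 mid top [0.5777 0.1032] ext [0.0007 0.0301] med [0.5778 0.1022 0.3234]
scene yellow [277. 128.] 35 zt 0.082 mid top [0.6862 0.3248] ext [0.0351 0.0265] med [0.6856 0.3215 0.0785]
scene yellow [271. 139.] 41 zt 0.036 mid top [0.6241 0.1932] ext [0.0915 0.2884] med [0.6543 0.3211 0.0277]
scene yellow [208. 189.] 247 zt 0.082 mid top [0.3586 0.1156] ext [0.0571 0.0623] med [0.3578 0.1135 0.0787]
scene yellow [210. 201.] 58 zt 0.031 mid top [0.3575 0.092 ] ext [0.0517 0.0184] med [0.354  0.0896 0.0261]
```

```bash
ls -la pics
```

```text
total 3108
drwxr-xr-x 2 agent agent   4096 Dec  7 05:03 .
drwxr-xr-x 3 agent agent   4096 Dec  7 05:03 ..
-rw-r--r-- 1 agent agent 786560 Dec  7 05:02 scene0.npy
-rw-r--r-- 1 agent agent 359851 Dec  7 05:02 scene0.png
-rw-r--r-- 1 agent agent 526442 Dec  7 05:03 scene0z.png
-rw-r--r-- 1 agent agent 786560 Dec  7 05:02 top0.npy
-rw-r--r-- 1 agent agent 290599 Dec  7 05:02 top0.png
-rw-r--r-- 1 agent agent 411748 Dec  7 05:03 top0z.png
```

View pics/top0z.png

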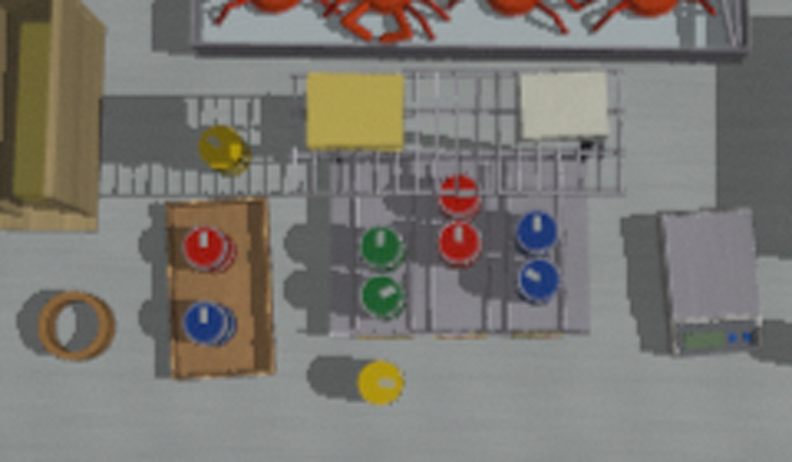

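View pics/scene0z.png

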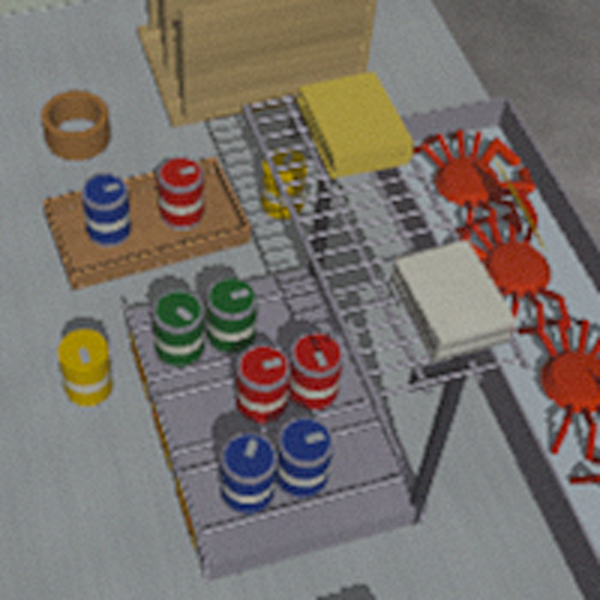

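Run:
```python
from h import *
for n in("top","scene"):
    d=np.load(f"pics/{n}0.npy");K,T=cam2world(n);C=cloud(d,K,T).reshape(-1,3)
    x,y,z=C.T
    b=(abs(y-.012)<.23)
    # deck
    m=b&(z>.033)&(z<.047)&(x>.40)&(x<.68)
    q=C[m]; print(n,'deck z',np.median(q[:,2]),'x',np.percentile(q[:,0],[.5,99.5]),'y',np.percentile(q[:,1],[.5,99.5]))
    r=cv2.minAreaRect(q[:,:2].astype(np.float32)*1000);print('deck rect',r)
    m=b&(z>.049)&(z<.062)&(x>.40)&(x<.45); q=C[m]
    if len(q)>5: print('lip n',len(q),'x',np.percentile(q[:,0],[5,50,95]),'slope',np.polyfit(q[:,1],q[:,0],1),'zmax',q[:,2].max())
    m=b&(z>.30)&(z<.34)&(x>.56)&(x<.60); q=C[m]
    print('edge',len(q),np.median(q,axis=0),np.polyfit(q[:,1],q[:,0],1),q[:,1].min(),q[:,1].max(),np.percentile(q[:,0],[5,95]))
    m=(abs(y-.36)<.11)&(z>.022)&(z<.042)&(x>.3)&(x<.66); q=C[m]
    print('carton rect',cv2.minAreaRect(q[:,:2].astype(np.float32)*1000),np.median(q[:,2]))
    m=(abs(y-.36)<.09)&(z>-.004)&(z<.012)&(x>.38)&(x<.6); print('floor',np.median(C[m][:,2]))
```

```text
top deck z 0.040230477790831554 x [0.4203 0.6689] y [-0.1672  0.1917]
deck rect ((547.419921875, 13.004974365234375), (251.13360595703125, 361.69049072265625), 1.715406060218811)
lip n 86 x [0.4236 0.426  0.4462] slope [-0.0174  0.4303] zmax 0.061760535833358166
edge 220 [0.5825 0.0586 0.3269] [-0.0167  0.5845] -0.18580633304485358 0.21326282917630932 [0.5765 0.5966]
carton rect ((507.60479736328125, 350.125), (291.00384521484375, 142.80221557617188), 4.046293258666992) 0.03105199842681028
floor 0.003691138252602588
scene deck z 0.038901688987041494 x [0.4221 0.6733] y [-0.171   0.1887]
deck rect ((548.883544921875, 10.704605102539062), (254.09353637695312, 364.2570495605469), 0.9732410311698914)
lip n 141 x [0.4232 0.4279 0.4467] slope [-0.0032  0.4302] zmax 0.06089297455190845
edge 339 [ 0.5835 -0.0105  0.3254] [-0.0112  0.585 ] -0.18905920801194925 0.2112006817160922 [0.578  0.5975]
carton rect ((509.0240478515625, 346.67510986328125), (295.9617614746094, 147.93988037109375), 4.946600437164307) 0.028915090052354264
floor 0.0026210136219821933
```

```bash
python3 -m inch '-40.6 42.9 -30 -0.315 0;-40.6 42.9 -30 -0.315 0;-40.6 42.9 -30 -0.315 0;-40.6 42.9 -30 -0.315 0;-40.6 42.9 -30 -0.315 0;-40.6 42.9 -30 -0.315 0;-40.6 42.9 -30 -0.315 0;-40.6 42.9 -30 -0.315 0;-40.6 42.9 -30 -0.315 0;-40.6 42.9 -30 -0.315 0;-40.6 42.9 -30 -0.315 0;-40.6 42.9 -30 -0.315 0;-40.6 42.9 -30 -0.315 0;-40.6 42.9 -30 -0.315 0;-40.6 42.9 -30 -0.315 0;-40.6 42.9 -30 -0.315 0;-40.6 42.9 -30 -0.315 0;-40.6 42.9 -30 -0.315 0'; python3 -c "
from h import *
print(robot.get_obs())"
```

```text
time: 1.6
tool_pos: [0.4536, 0.0091, 0.5044]
ee_rot: [-3.139, 0.001, 1.582]
wrist_force: [0.2, 0.5, -0.4]
width: 0.0947
{'time': 1.6, 'joint_positions': array([-0.1038,  0.0192,  0.8324, -0.0022,  2.2922, -1.6868]), 'qvel': array([ 0.0485, -0.0381,  0.0443,  0.0081,  0.0033,  0.0068]), 'joint_torque': array([ -1.0075, -26.7972, -26.9379,  -0.1277,   0.036 ,  -0.0554]), 'tool_pos': array([0.4536, 0.0091, 0.5044]), 'ee_rot': array([-3.1392,  0.0014,  1.5816]), 'wrist_force': array([ 0.1592,  0.5284, -0.4032]), 'wrist_torque': array([ 0.0044, -0.015 , -0.032 ]), 'width': 0.09467251292159241}
```

```bash
python3 -m inch '5.5 4 0 0 0;5.5 8 0 0 0;5.5 12 0 0 0;5.5 16 0 0 0;5.5 20 0 0 0;5.5 24 0 0 0;5.5 28 0 0 0;5.5 32 0 0 0;5.5 34 0 0 0;5.5 34 0 0 0;5.5 34 0 0 0;5.5 34 0 0 0'; python3 -c "
from h import *
o=robot.get_obs();print(o['joint_positions'],T_tool(o))"
```

```text
time: 2.6
tool_pos: [0.6999, 0.0605, 0.4289]
ee_rot: [3.113, -0.001, 1.582]
wrist_force: [0.5, -0.8, 0.4]
width: 0.094
[ 0.0051  0.5815  0.2744  0.0012  2.2569 -1.5757] [[-0.0108  0.9995  0.0288  0.6999]
 [ 0.9999  0.0108  0.0011  0.0605]
 [ 0.0008  0.0288 -0.9996  0.4289]
 [ 0.      0.      0.      1.    ]]
```

```bash
python3 -m inch '0 60 -30 0 0;0 60 -30 0 0;0 60 -30 0 0;0 60 -30 0 0;0 60 -30 0 0;0 60 -30 0 0'; python3 -c "
from h import *
o=robot.get_obs();print(o['joint_positions'],T_tool(o))"
```

```text
time: 3.1
tool_pos: [0.7393, 0.0508, 0.397]
ee_rot: [3.082, -0.003, 1.582]
wrist_force: [0.7, -0.5, 0.3]
width: 0.0937
[-0.0096  0.6272  0.2748  0.0046  2.1806 -1.5884] [[-0.0108  0.9982  0.059   0.7393]
 [ 0.9999  0.0106  0.0032  0.0508]
 [ 0.0026  0.0591 -0.9983  0.397 ]
 [ 0.      0.      0.      1.    ]]
```

```bash
python3 -m inch '0 -15 -30 0 0;0 -15 -30 0 0;0 -15 -30 0 0;0 -15 -30 0 0;0 -15 -30 0 0;0 -15 -30 0 0;0 -15 -30 0 0;0 -15 -30 0 0;0 -15 -30 0 0;0 -15 -30 0 0'; python3 -c "
from h import *
o=robot.get_obs();print(o['joint_positions'],T_tool(o))"
```

```text
time: 3.93
tool_pos: [0.526, 0.0439, 0.5932]
ee_rot: [3.058, -0.004, 1.582]
wrist_force: [-1.2, -0.3, 0.3]
width: 0.0939
[-0.0291  0.3081  0.274   0.0121  2.4756 -1.6008] [[-0.0109  0.9964  0.0839  0.526 ]
 [ 0.9999  0.0105  0.005   0.0439]
 [ 0.0041  0.084  -0.9965  0.5932]
 [ 0.      0.      0.      1.    ]]
```

```bash
python3 -m inch '0 -25 -20 0 0;0 -25 -20 0 0;0 -25 -20 0 0;0 -25 -20 0 0;0 -25 -20 0 0;0 -25 -20 0 0;0 -25 -20 0 0;0 -25 -20 0 0;0 -25 -20 0 0;0 -25 -20 0 0'; python3 -c "
from h import *
o=robot.get_obs();print(o['joint_positions'],T_tool(o))"
```

```text
time: 4.77
tool_pos: [0.3418, 0.0523, 0.6922]
ee_rot: [2.991, 0.002, 1.581]
wrist_force: [-0.0, 0.1, -0.1]
width: 0.094
[-0.0139  0.0622  0.2755  0.0029  2.6534 -1.5926] [[-0.0105  0.9887  0.1499  0.3418]
 [ 0.9999  0.0107 -0.0007  0.0523]
 [-0.0023  0.1498 -0.9887  0.6922]
 [ 0.      0.      0.      1.    ]]
```

```bash
python3 -m inch '0 -30 -5 0 0;0 -30 -5 0 0;0 -30 -5 0 0;0 -30 -5 0 0;0 -30 -5 0 0;0 -30 -5 0 0;0 -30 -5 0 0;0 -30 -5 0 0'; python3 -c "
from h import *
o=robot.get_obs();print(o['joint_positions'],T_tool(o))"
```

```text
time: 5.43
tool_pos: [0.0737, 0.0666, 0.6471]
ee_rot: [2.957, 0.001, 1.577]
wrist_force: [0.1, -0.4, 0.1]
width: 0.0941
[ 0.4341 -0.4958  0.8097 -0.1661  2.6543 -1.2969] [[-0.0065  0.983   0.1835  0.0737]
 [ 1.      0.0067 -0.0002  0.0666]
 [-0.0015  0.1835 -0.983   0.6471]
 [ 0.      0.      0.      1.    ]]
```

Run:
```python
from h import *
from scipy.optimize import least_squares
D=[([1.167,.0875,1.3715,0,1.684],[.163,.525,.204]),([-.1038,.0192,.8324,0,2.2922],[.4536,.0091,.5044]),([.0051,.5815,.2744,0,2.2569],[.6999,.0605,.4289]),([-.0096,.6272,.2748,0,2.1806],[.7393,.0508,.397]),([-.0291,.3081,.274,0,2.4756],[.526,.0439,.5932]),([-.0139,.0622,.2755,0,2.6534],[.3418,.0523,.6922])]
def fk(p,q):
    a0,h,L1,L2,L3,e=p;s1=q[1];s2=q[1]+q[2];s3=s2+q[4]
    return np.array([a0+L1*np.sin(s1)+L2*np.sin(s2)-e*np.cos(s2)+L3*np.sin(s3),h+L1*np.cos(s1)+L2*np.cos(s2)+e*np.sin(s2)+L3*np.cos(s3)])
def f(p): return np.concatenate([fk(p,q)-[np.sqrt(x[0]**2+x[1]**2-.056**2),x[2]] for q,x in D])
s=least_squares(f,[0,.3,.4,.4,.25,0]);print(s.x,s.fun)
for q2 in (0,-.1,-.2,-.3,-.4):
  for q3 in (.28,.5): 
    q=[0,q2,q3,0,2.65];print(q2,q3,fk(s.x,q),np.degrees(np.pi-q2-q3-2.65))
# needed grasps at lean 30deg: grip point
```

```text
[-0.0007  0.1562  0.4488  0.5008  0.3549 -0.1007] [ 0.0001  0.0002  0.     -0.0002 -0.     -0.0001  0.0001 -0.0002 -0.0003
  0.      0.0001  0.0002]
0 0.28 [0.309  0.7115] 12.123366026668783
0 0.5 [0.3248 0.6414] -0.4817054662093127
-0.1 0.28 [0.252  0.7397] 17.85294397797705
-0.1 0.5 [0.2747 0.6714] 5.247872485098925
-0.2 0.28 [0.1925 0.762 ] 23.58252192928526
-0.2 0.5 [0.2219 0.6964] 10.977450436407162
-0.3 0.28 [0.131  0.7783] 29.312099880593472
-0.3 0.5 [0.1669 0.7159] 16.707028387715376
-0.4 0.28 [0.0683 0.7883] 35.04167783190174
-0.4 0.5 [0.1101 0.7298] 22.436606339023612
```

```bash
python3 -m inch '-1 9 -22 0 0;-1 9 -22 0 0;-1 9 -22 0 0;-1 9 -22 0 0;-1 9 -22 0 0;-1 9 -22 0 0;-1 9 -22 0 0;-1 9 -22 0 0'; python3 -c "
from h import *
o=robot.get_obs();print(o['joint_positions'],T_tool(o))"
```

```text
time: 6.1
tool_pos: [0.1623, 0.081, 0.696]
ee_rot: [2.92, 0.001, 1.577]
wrist_force: [-1.3, 0.2, 0.6]
width: 0.0942
[ 0.2559 -0.2877  0.5575 -0.1179  2.6541 -1.4311] [[-0.0059  0.9755  0.2198  0.1623]
 [ 1.      0.0059  0.0006  0.081 ]
 [-0.0008  0.2198 -0.9755  0.696 ]
 [ 0.      0.      0.      1.    ]]
```

```bash
for k in 1; do python3 -m inch '-2 -1 -16 0 0;-2 -1 -16 0 0;-2 -1 -16 0 0;-2 -1 -16 0 0'; python3 -m inch '-1 -1 -16 0 0;-1 -1 -16 0 0;-1 -1 -16 0 0;-1 -1 -16 0 0'; python3 -m inch '0 -1 -16 0 0;0 -1 -16 0 0;0 -1 -16 0 0;0 -1 -16 0 0'; done; python3 -c "
from h import *
o=robot.get_obs();print(o['joint_positions'],T_tool(o))"
```

```text
time: 6.43
tool_pos: [0.1571, 0.0791, 0.7084]
ee_rot: [2.88, -0.0, 1.577]
wrist_force: [-0.3, 0.4, -0.5]
width: 0.0941
time: 6.77
tool_pos: [0.1474, 0.0831, 0.7202]
ee_rot: [2.84, -0.003, 1.579]
wrist_force: [-0.4, -0.6, -0.2]
width: 0.094
time: 7.1
tool_pos: [0.1352, 0.0899, 0.7314]
ee_rot: [2.801, -0.01, 1.582]
wrist_force: [0.9, 0.4, 0.3]
width: 0.0939
[ 0.6539 -0.2633  0.4319 -0.4235  2.6539 -1.3334] [[-0.0117  0.9426  0.3337  0.1352]
 [ 0.9999  0.0077  0.0131  0.0899]
 [ 0.0098  0.3338 -0.9426  0.7314]
 [ 0.      0.      0.      1.    ]]
```

```bash
python3 -m inch '-3 4 -16 0 0;-3 4 -16 0 0;-3 4 -16 0 0;-3 4 -16 0 0'; python3 -m inch '-3 4 -16 0 0;-3 4 -16 0 0;-3 4 -16 0 0;-3 4 -16 0 0'; python3 -m inch '-2 4 -16 0 0;-2 4 -16 0 0;-2 4 -16 0 0;-2 4 -16 0 0';  python3 -c "
from h import *
o=robot.get_obs();print(o['joint_positions'],T_tool(o))"
```

```text
time: 7.43
tool_pos: [0.1481, 0.08, 0.7476]
ee_rot: [2.762, -0.009, 1.582]
wrist_force: [0.4, -0.6, -0.2]
width: 0.0943
time: 7.77
tool_pos: [0.1496, 0.0747, 0.762]
ee_rot: [2.721, -0.007, 1.582]
wrist_force: [0.4, -0.2, 0.8]
width: 0.094
time: 8.1
tool_pos: [0.1338, 0.0632, 0.7683]
ee_rot: [2.694, -0.006, 1.582]
wrist_force: [-0.4, 0.2, 0.1]
width: 0.0937
[ 0.7185 -0.2249  0.2754 -0.6325  2.6542 -1.4869] [[-0.0109  0.9015  0.4326  0.1338]
 [ 0.9999  0.007   0.0105  0.0632]
 [ 0.0064  0.4327 -0.9015  0.7683]
 [ 0.      0.      0.      1.    ]]
```

```bash
python3 -m inch '-1 -3 -16 0 0;-1 -3 -16 0 0;-1 -3 -16 0 0;-1 -3 -16 0 0'; python3 -m inch '-1 -3 -16 0 0;-1 -3 -16 0 0;-1 -3 -16 0 0;-1 -3 -16 0 0'; python3 -m inch '-1 -3 -16 0 0;-1 -3 -16 0 0;-1 -3 -16 0 0;-1 -3 -16 0 0';  python3 -c "
from h import *
o=robot.get_obs();print(o['joint_positions'],T_tool(o))"
```

```text
time: 8.43
tool_pos: [0.1122, 0.0523, 0.771]
ee_rot: [2.676, -0.015, 1.604]
wrist_force: [-0.3, -1.5, 0.7]
width: 0.0946
time: 8.77
tool_pos: [0.1048, 0.0268, 0.7748]
ee_rot: [2.655, -0.024, 1.614]
wrist_force: [0.8, 0.1, -0.4]
width: 0.0939
time: 9.1
tool_pos: [0.0867, 0.005, 0.779]
ee_rot: [2.617, -0.03, 1.605]
wrist_force: [-0.8, 0.7, 0.6]
width: 0.094
[ 0.8001 -0.3257  0.2741 -0.7777  2.654  -1.5834] [[-0.0339  0.8655  0.4998  0.0867]
 [ 0.999   0.0144  0.0428  0.005 ]
 [ 0.0299  0.5008 -0.8651  0.779 ]
 [ 0.      0.      0.      1.    ]]
```

```bash
cat >> h.py <<'E'
def to(p,o=None):
    o=o or robot.get_obs();T=T_tool(o);return T[:3,:3].T@(np.array(p)-T[:3,3])*100
def tcp_for_grip(g,o=None):
    o=o or robot.get_obs();return np.array(g)+robot.grip_point_offset*T_tool(o)[:3,2]
E
python3 - <<'E'
from h import *
o=robot.get_obs();T=T_tool(o)
print(robot.grip_point_offset,'spin',np.arctan2(-T[2,0],T[2,1]))
t=tcp_for_grip([.612,.0118,.105],o);w=t-.15*T[:3,2];print(t,w)
print(to(w),to([.40,w[1],.42]))
E
```

```text
0.0188 spin -0.059593246981851526
[0.6214 0.0126 0.0887] [0.5464 0.0062 0.2185]
[-3.1185 11.7238 71.4722] [-2.0201  9.142  46.7222]
```

```bash
python3 -m inch '-2 9.1 46.7 -0.06 0;-2 9.1 46.7 -0.06 0;-2 9.1 46.7 -0.06 0;-2 9.1 46.7 -0.06 0;-2 9.1 46.7 -0.06 0;-2 9.1 46.7 -0.06 0;-2 9.1 46.7 -0.06 0;-2 9.1 46.7 -0.06 0;-2 9.1 46.7 -0.06 0;-2 9.1 46.7 -0.06 0;-2 9.1 46.7 -0.06 0;-2 9.1 46.7 -0.06 0;-2 9.1 46.7 -0.06 0;-3.1 11.7 71.5 -0.06 0;-3.1 11.7 71.5 -0.06 0;-3.1 11.7 71.5 -0.06 0;-3.1 11.7 71.5 -0.06 0;-3.1 11.7 71.5 -0.06 0;-3.1 11.7 71.5 -0.06 0'
python3 - <<'E'
from h import *
o=robot.get_obs();T=T_tool(o);print(o['time'],o['joint_positions'],'\n',T)
p,d=robot.snapshot("wrist");cv2.imwrite("pics/w1.png",p);np.save("pics/w1.npy",d)
K,Tc=cam2world('wrist',o);C=cloud(d,K,Tc)
m=masks(p)['red'];k,l,s,ce=cv2.connectedComponentsWithStats(m.astype(np.uint8))
for i in range(1,k):
    if s[i,4]<200: continue
    q=C[(l==i)&(d>0)];zt=np.percentile(q[:,2],95);t=q[q[:,2]>zt-.008]
    print(ce[i],s[i,4],zt,(np.percentile(t,1,axis=0)+np.percentile(t,99,axis=0))/2,np.ptp(t,axis=0))
E
```

```text
time: 10.68
tool_pos: [0.1087, 0.0263, 0.546]
ee_rot: [2.6, 0.007, 1.655]
wrist_force: [-0.7, 0.2, 0.2]
width: 0.094
10.6833 [ 2.0679 -0.7562  1.3238 -1.0298  2.5617 -0.4765] 
 [[-0.0845  0.8537  0.5138  0.1087]
 [ 0.9964  0.0758  0.0379  0.0263]
 [-0.0066  0.5152 -0.8571  0.546 ]
 [ 0.      0.      0.      1.    ]]
[235.4135 207.7004] 237 0.12239854996716533 [0.5469 0.0113 0.1209] [0.0515 0.0493 0.0049]
[185.6667 265.5234] 321 0.06446573779917858 [ 0.8286 -0.153   0.1408] [0.3102 0.1014 0.1748]
[235.7629 268.8857] 350 0.06337843606818161 [0.9248 0.0284 0.0609] [0.1323 0.1265 0.012 ]
[285.5296 270.498 ] 253 0.06357176895581422 [0.9203 0.1937 0.0607] [0.1281 0.0828 0.0172]
```

View pics/w1.png

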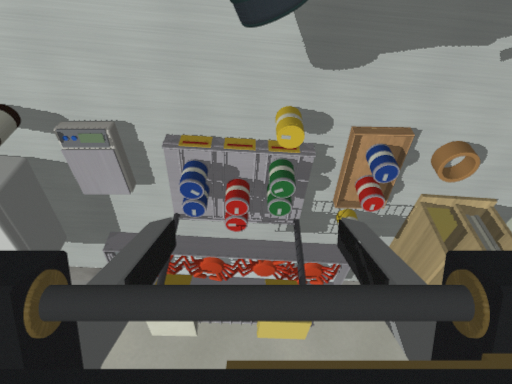

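Run:
```python
from h import *
for p in ([.13,.14,.65],[.30,.13,.6],[.42,.05,.42]):print(to(p))
```

```text
[10.988   8.0656 -7.4365]
[ 8.6301 19.9123  5.5672]
[-0.1803 20.2561 26.8805]
```

```bash
python3 -m inch '11 8 -7.4 0 0;11 8 -7.4 0 0;11 8 -7.4 0 0;11 8 -7.4 0 0;11 8 -7.4 0 0;11 8 -7.4 0 0;11 8 -7.4 0 0;8.6 20 5.6 0 0;8.6 20 5.6 0 0;8.6 20 5.6 0 0;8.6 20 5.6 0 0;8.6 20 5.6 0 0;8.6 20 5.6 0 0'; python3 -c "
from h import *
o=robot.get_obs();print(o['joint_positions'],T_tool(o))"
```

```text
time: 11.82
tool_pos: [0.2685, 0.1325, 0.6093]
ee_rot: [2.596, 0.007, 1.657]
wrist_force: [-0.2, 0.5, 0.5]
width: 0.0942
[ 0.5454 -0.512   1.0863 -0.2695  2.0558 -1.3017] [[-0.0856  0.8512  0.5177  0.2685]
 [ 0.9963  0.0767  0.0386  0.1325]
 [-0.0069  0.5191 -0.8547  0.6093]
 [ 0.      0.      0.      1.    ]]
```

Run:
```python
from h import *
o=robot.get_obs();T=T_tool(o);t=tcp_for_grip([.612,.0118,.105],o);w=t-.14*T[:3,2];print(t,w)
for p in ([.42,.05,.42],w):print(to(p))
```

```text
[0.6217 0.0125 0.0889] [0.5493 0.0071 0.2086]
[-9.39    2.4351 23.6991]
[-14.624    2.1332  48.2942]
```

```bash
python3 -m inch '-9.4 2.4 23.7 0 0;-9.4 2.4 23.7 0 0;-9.4 2.4 23.7 0 0;-9.4 2.4 23.7 0 0;-9.4 2.4 23.7 0 0;-9.4 2.4 23.7 0 0;-9.4 2.4 23.7 0 0;-14.6 2.1 48.3 0 0;-14.6 2.1 48.3 0 0;-14.6 2.1 48.3 0 0;-14.6 2.1 48.3 0 0;-14.6 2.1 48.3 0 0;-14.6 2.1 48.3 0 0;-14.6 2.1 48.3 0 0;-14.6 2.1 48.3 0 0;-14.6 2.1 48.3 0 0'
python3 - <<'E'
from h import *
o=robot.get_obs();T=T_tool(o);print(o['time'],o['joint_positions'],'\n',T)
p,d=robot.snapshot("wrist");cv2.imwrite("pics/w2.png",p);np.save("pics/w2.npy",d)
K,Tc=cam2world('wrist',o);C=cloud(d,K,Tc)
for c,m in masks(p).items():
  k,l,s,ce=cv2.connectedComponentsWithStats(m.astype(np.uint8))
  for i in range(1,k):
    if s[i,4]<200: continue
    q=C[(l==i)&(d>0)];zt=np.percentile(q[:,2],95);t=q[q[:,2]>zt-.008]
    print(c,ce[i],s[i,4],zt,(np.percentile(t,1,axis=0)+np.percentile(t,99,axis=0))/2,np.ptp(t,axis=0))
E
```

```text
time: 13.15
tool_pos: [0.5491, 0.0084, 0.2111]
ee_rot: [2.592, 0.008, 1.658]
wrist_force: [0.4, -0.8, 0.0]
width: 0.0938
13.15 [-0.1695 -0.3244  1.8302  0.1419  1.1039 -1.8592] 
 [[-0.0872  0.8493  0.5206  0.5491]
 [ 0.9962  0.0783  0.039   0.0084]
 [-0.0076  0.522  -0.8529  0.2111]
 [ 0.      0.      0.      1.    ]]
red [261.158   71.5614] 709 0.06912947637438888 [0.5259 0.0106 0.066 ] [0.0217 0.0545 0.0101]
red [261.2506  96.0855] 1181 0.11238967263650493 [0.5275 0.0108 0.1091] [0.0248 0.0562 0.0103]
red [261.9051 135.4628] 2770 0.12137877678124029 [0.5465 0.0122 0.1205] [0.0528 0.052  0.0046]
red [233.0788 167.3817] 241 0.11238155376342682 [ 0.5935 -0.0065  0.1088] [0.0224 0.02   0.0085]
red [256.9503 195.0114] 1669 0.12136296226712583 [0.6105 0.0131 0.1206] [0.053  0.0522 0.0034]
blue [140.4907  38.6747] 1983 0.11224618030329074 [ 0.4885 -0.0862  0.1092] [0.0447 0.0468 0.0102]
blue [162.2449  17.1304] 437 0.06982049190240253 [ 0.489  -0.0716  0.0666] [0.0347 0.0152 0.0103]
blue [101.843   59.1139] 4617 0.12163485936675114 [ 0.4973 -0.0952  0.1206] [0.0524 0.0522 0.0054]
blue [15
[... 656 characters left out ...]
 0.0514 0.0041]
yellow [489.0541 184.1254] 869 0.02889378474822117 [0.6732 0.3252 0.0259] [0.0484 0.0267 0.0109]
yellow [500.5246 219.5369] 976 0.08036178038939842 [0.6856 0.3267 0.0769] [0.0432 0.0304 0.0093]
yellow [ 40.2773 303.6769] 981 0.30064770837470894 [ 0.473  -0.0451  0.297 ] [0.0159 0.0041 0.0089]
yellow [472.6442 304.3935] 981 0.29994287192709185 [0.4649 0.0501 0.2963] [0.0167 0.0039 0.0088]
yellow [138.2546 328.4266] 436 0.2969442896641318 [ 0.4736 -0.0232  0.2972] [0.0018 0.0056 0.0008]
yellow [338.6235 332.8003] 1522 0.12783362118836597 [0.6998 0.1235 0.2086] [0.4639 0.2208 0.1776]
yellow [379.9081 363.7758] 2252 0.3079477838349842 [0.4658 0.0256 0.3063] [0.008  0.0583 0.0044]
```

View pics/w2.png

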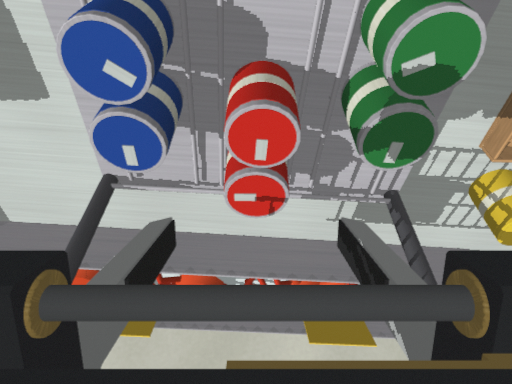

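Run:
```python
from h import *
t=tcp_for_grip([.611,.0128,.105]);print(t,to(t))
```

```text
[0.6208 0.0135 0.089 ] [ 0.0126 -0.3817 14.2618]
```

```bash
python3 -m inch '0 -0.4 4 0 0;0 -0.4 8 0 0;0 -0.4 11 0 0;0 -0.4 13 0 0;0 -0.4 14.3 0 0;0 -0.4 14.3 0 0;0 -0.4 14.3 0 0'; python3 -c "
from h import *
o=robot.get_obs();print(T_tool(o)[:3,3]-robot.grip_point_offset*T_tool(o)[:3,2])"
```

```text
time: 13.78
tool_pos: [0.6219, 0.0139, 0.0914]
ee_rot: [2.587, 0.009, 1.659]
wrist_force: [0.4, 0.1, -0.1]
width: 0.0938
[0.612  0.0131 0.1074]
```

```bash
python3 -m inch '0 0 0 0 1;0 0 0 0 1;0 0 0 0 1;0 0 0 0 1;0 0 0 0 1;0 0 0 0 1'
python3 - <<'E'
from h import *
o=robot.get_obs();T=T_tool(o);p=T[:3,3]
for d in ([-.05,-.0005,0],[-.088,-.001,0],[-.10,-.0013,0]):print(to(p+d))
E
```

```text
time: 14.28
tool_pos: [0.622, 0.0138, 0.0919]
ee_rot: [2.586, 0.009, 1.659]
wrist_force: [-1.8, -0.3, 2.0]
width: 0.0595
[ 0.3887 -4.2327 -2.6336]
[ 0.6721 -7.4505 -4.6356]
[ 0.7475 -8.4677 -5.2684]
```

```bash
python3 -m inch '0.05 -0.5 -0.2 0 1;0.1 -0.95 -0.45 0 1;0.2 -1.8 -0.95 0 1;0.27 -2.6 -1.5 0 1;0.34 -3.45 -2.0 0 1;0.41 -4.3 -2.55 0 1;0.48 -5.1 -3.1 0 1;0.55 -6 -3.6 0 1;0.6 -6.85 -4.1 0 1;0.63 -7.25 -4.4 0 1;0.63 -7.25 -4.4 0 1;0.63 -7.25 -4.4 0 1'; python3 -c "
from h import *
o=robot.get_obs();print(T_tool(o)[:3,3]-robot.grip_point_offset*T_tool(o)[:3,2])"
```

```text
time: 15.28
tool_pos: [0.5363, 0.0126, 0.0919]
ee_rot: [2.586, 0.009, 1.659]
wrist_force: [-5.4, -1.1, 9.6]
width: 0.0599
[0.5264 0.0119 0.1079]
```

```bash
python3 -m inch '0.04 -0.35 -0.2 0 1;0.04 -0.42 -0.26 0 1;0.04 -0.42 -0.26 0 1'; python3 -m inch '0.02 -0.21 -0.13 0 1;0.02 -0.21 -0.13 0 1;0.02 -0.21 -0.13 0 1';python3 - <<'E'
from h import *
o=robot.get_obs();T=T_tool(o);print(T[:3,3]-robot.grip_point_offset*T[:3,2])
p,d=robot.snapshot("wrist");cv2.imwrite("pics/w3.png",p)
p,d=robot.snapshot("scene");cv2.imwrite("pics/s3.png",cv2.resize(p[100:270,180:380],None,fx=3,fy=3,interpolation=cv2.INTER_CUBIC))
E
```

```text
time: 15.53
tool_pos: [0.5311, 0.0125, 0.0919]
ee_rot: [2.586, 0.009, 1.659]
wrist_force: [0.3, -1.0, 5.0]
width: 0.0592
time: 15.78
tool_pos: [0.5299, 0.0124, 0.0926]
ee_rot: [2.583, 0.01, 1.658]
wrist_force: [7.9, 0.7, 0.1]
width: 0.0595
[0.52   0.0117 0.1085]
```

View pics/w3.png

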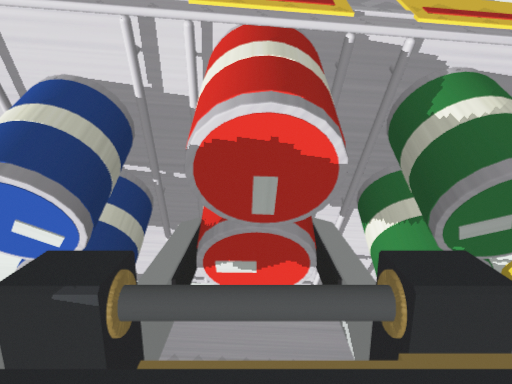

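View pics/s3.png

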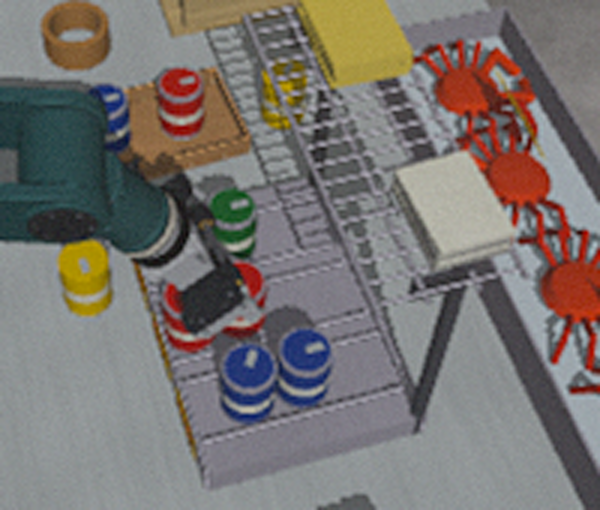

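```bash
python3 -m inch '0.01 -0.2 0 0 1;0.01 -0.2 0 0 1;0.01 -0.2 0 0 1'; python3 -m inch '0.01 -0.22 -0.02 0 1;0.01 -0.22 -0.02 0 1;0.01 -0.22 -0.02 0 1'
```

```text
time: 16.13
tool_pos: [0.5299, 0.0122, 0.0927]
ee_rot: [2.579, 0.01, 1.658]
wrist_force: [7.9, 0.3, 0.4]
width: 0.0597
time: 16.38
tool_pos: [0.5297, 0.0119, 0.0931]
ee_rot: [2.574, 0.011, 1.657]
wrist_force: [8.2, 0.1, 0.9]
width: 0.0598
```

```bash
python3 -m inch '0 0 0 0 0;0 0 0 0 0;0 0 0 0 0;0 0 0 0 0;0 0 -3 0 0;0 0 -7 0 0;0 0 -11 0 0;0 0 -14 0 0;0 0 -14 0 0;0 0 -14 0 0';python3 - <<'E'
from h import *
o=robot.get_obs();T=T_tool(o);print(o['time'],T)
p,d=robot.snapshot("wrist");cv2.imwrite("pics/w4.png",p)
K,Tc=cam2world('wrist',o);C=cloud(d,K,Tc)
for c,m in masks(p).items():
  k,l,s,ce=cv2.connectedComponentsWithStats(m.astype(np.uint8))
  for i in range(1,k):
    if s[i,4]<700: continue
    q=C[(l==i)&(d>0)];zt=np.percentile(q[:,2],95);t=q[q[:,2]>zt-.008]
    print(c,ce[i],s[i,4],zt,(np.percentile(t,1,axis=0)+np.percentile(t,99,axis=0))/2,np.ptp(t,axis=0))
x,y,z=C.reshape(-1,3).T;m=(abs(y-.012)<.12)&(z>.05)&(z<.06)&(x>.41)&(x<.45);print('lip',m.sum(),np.percentile(x[m],[2,50,98]) if m.any() else 0)
E
```

```text
time: 17.22
tool_pos: [0.4548, 0.0064, 0.2131]
ee_rot: [2.571, 0.012, 1.657]
wrist_force: [-0.1, -0.5, -0.8]
width: 0.0939
17.2167 [[-0.0858  0.8377  0.5393  0.4548]
 [ 0.9962  0.0787  0.0363  0.0064]
 [-0.012   0.5404 -0.8413  0.2131]
 [ 0.      0.      0.      1.    ]]
red [260.928  100.7244] 1223 0.11239981466597784 [0.4399 0.0089 0.1092] [0.0257 0.0569 0.0098]
red [261.0852 139.4046] 2605 0.12138347882063572 [0.4595 0.0098 0.1205] [0.0536 0.0522 0.004 ]
red [257.2286 193.36  ] 1614 0.12133474365023965 [0.5195 0.0111 0.1205] [0.0528 0.0521 0.0035]
blue [157.7737 107.0344] 844 0.06963890126386135 [ 0.482  -0.0903  0.0664] [0.0319 0.0527 0.01  ]
blue [152.2013 138.4185] 1565 0.11168134098521815 [ 0.4837 -0.0908  0.1085] [0.0364 0.0562 0.0102]
blue [132.4944 166.157 ] 1962 0.1215190867275111 [ 0.4973 -0.0952  0.1206] [0.052  0.0518 0.0035]
blue [144.6381 212.3185] 967 0.12146632646853403 [ 0.5592 -0.0923  0.1207] [0.1328 0.0782 0.0927]
green [361.5122 102.8102] 822 0.06861528848415586 [0.4613 0.1073 0.0654] [0.0384 0.0469 0.0102]
green [364.2418 135.5065] 1613 0.1103671259190596 [0.4
[... 553 characters left out ...]
897 ] 1301 0.04617614475053266 [0.4224 0.1148 0.0427] [0.0033 0.0758 0.0093]
yellow [458.9106 223.374 ] 738 0.02893223524014899 [0.6711 0.335  0.0259] [0.046  0.0458 0.0106]
yellow [ 39.8152 304.3685] 1023 0.30110098768940735 [ 0.3769 -0.0469  0.2975] [0.0162 0.004  0.0089]
yellow [472.2571 304.5071] 984 0.29979813823141466 [0.3687 0.0485 0.2962] [0.0152 0.0039 0.0089]
yellow [142.2686 335.2204] 1266 0.12810736430472583 [ 0.6537 -0.1131  0.2091] [0.5559 0.1879 0.1781]
yellow [324.8809 342.9912] 1587 0.12564915474693417 [0.9286 0.1803 0.123 ] [0.0091 0.109  0.011 ]
yellow [379.0451 363.7999] 2084 0.30808746978518414 [0.3694 0.0239 0.3064] [0.0085 0.0587 0.005 ]
lip 2329 [0.4243 0.428  0.448 ]
```

View pics/w4.png

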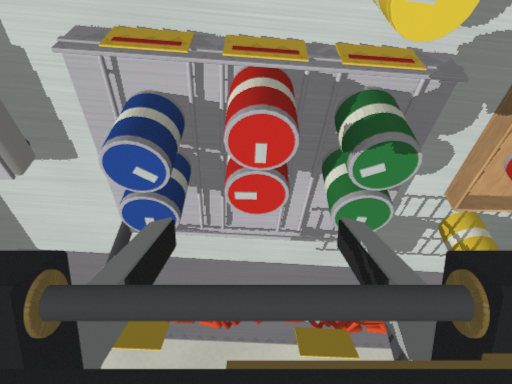

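Run:
```python
from h import *
o=robot.get_obs();T=T_tool(o);t=tcp_for_grip([.540,.360,.070],o);w=t-.17*T[:3,2];print(t,w,to(w))
```

```text
[0.5501 0.3607 0.0541] [0.459  0.3544 0.1975] [34.6171  2.4215  2.6447]
```

```bash
python3 -m inch '4 0.3 0 0 0;8 0.6 0 0 0;12 0.9 0 0 0;16 1.2 0 0 0;20 1.5 0.5 0 0;24 1.8 1 0 0;28 2 2 0 0;32 2.3 2.5 0 0;34.6 2.4 2.6 0 0;34.6 2.4 2.6 0 0;34.6 2.4 2.6 0 0;34.6 2.4 2.6 0 0;34.6 2.4 2.6 0 0'
python3 - <<'E'
from h import *
o=robot.get_obs();T=T_tool(o);print(o['time'],o['joint_positions'],T)
p,d=robot.snapshot("wrist");cv2.imwrite("pics/w5.png",p)
K,Tc=cam2world('wrist',o);C=cloud(d,K,Tc)
for c,m in masks(p).items():
  k,l,s,ce=cv2.connectedComponentsWithStats(m.astype(np.uint8))
  for i in range(1,k):
    if s[i,4]<500 or c=='yellow': continue
    q=C[(l==i)&(d>0)];zt=np.percentile(q[:,2],95);t=q[q[:,2]>zt-.008]
    print(c,ce[i],s[i,4],zt,(np.percentile(t,1,axis=0)+np.percentile(t,99,axis=0))/2,np.ptp(t,axis=0))
E
```

```text
time: 18.35
tool_pos: [0.4584, 0.3527, 0.1965]
ee_rot: [2.576, 0.012, 1.656]
wrist_force: [0.1, 0.9, -0.4]
width: 0.094
18.35 [ 0.768  -0.1515  1.7287 -0.3901  1.1436 -0.8045] [[-0.0849  0.8408  0.5346  0.4584]
 [ 0.9963  0.0782  0.0351  0.3527]
 [-0.0123  0.5356 -0.8444  0.1965]
 [ 0.      0.      0.      1.    ]]
red [257.4138 137.5881] 522 0.033604948798384014 [0.5197 0.3592 0.0304] [0.0247 0.057  0.0103]
red [257.5839 160.7821] 959 0.07594040645869995 [0.5209 0.3587 0.0728] [0.0272 0.0569 0.0101]
red [257.44   190.9675] 1384 0.08537932010961433 [0.5393 0.3598 0.0845] [0.0532 0.0514 0.004 ]
blue [264.0188  34.9023] 532 0.03199634439305748 [0.4152 0.3548 0.0287] [0.0206 0.0532 0.0098]
blue [263.8701  56.3695] 939 0.07600138169585867 [0.4169 0.3545 0.0729] [0.0254 0.0548 0.01  ]
blue [264.6239  96.6452] 2959 0.08546653058928017 [0.4366 0.3562 0.0845] [0.0523 0.052  0.0046]
green [13.6593 96.5953] 813 0.06989907498891704 [0.4728 0.1427 0.0669] [0.0359 0.0082 0.0102]
green [ 33.6883 147.6444] 956 0.0700702919039165 [0.5297 0.1354 0.0668] [0.0548 0.0267 0.0102]
green [ 18.1647 178.6263] 1081 0.11151610832941058 [0.5329 0.1416 0.1084] [0.0375 0.0143 0.0101]
```

View pics/w5.png

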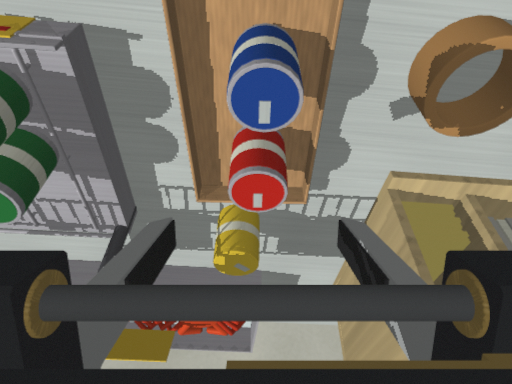

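Run:
```python
from h import *
t=tcp_for_grip([.5393,.3598,.069]);print(t,to(t))
```

```text
[0.5494 0.3605 0.0531] [ 0.1813 -0.0406 17.0374]
```

```bash
python3 -m inch '0.2 0 4 0 0;0.2 0 8 0 0;0.2 0 12 0 0;0.2 0 15 0 0;0.2 0 17.1 0 0;0.2 0 17.1 0 0;0.2 0 17.1 0 0;0.2 0 17.1 0 0'; python3 -m inch '0 0 0 0 1;0 0 0 0 1;0 0 0 0 1;0 0 0 0 1;0 0 0 0 1;0 0 0 0 1'; python3 -c "
from h import *
o=robot.get_obs();T=T_tool(o);print(T,T[:3,3]-robot.grip_point_offset*T[:3,2]);print(to(T[:3,3]+[0,0,.04]),to(T[:3,3]+[-.07,0,.17]))"
```

```text
time: 19.07
tool_pos: [0.5507, 0.3605, 0.0549]
ee_rot: [2.573, 0.01, 1.654]
wrist_force: [-0.0, -0.1, -0.0]
width: 0.0941
time: 19.57
tool_pos: [0.5506, 0.3607, 0.0554]
ee_rot: [2.573, 0.01, 1.655]
wrist_force: [-0.2, -0.7, 2.1]
width: 0.0595
[[-0.0838  0.839   0.5376  0.5506]
 [ 0.9964  0.0759  0.0368  0.3607]
 [-0.0099  0.5388 -0.8424  0.0554]
 [ 0.      0.      0.      1.    ]] [0.5405 0.36   0.0712]
[-0.0398  2.1552 -3.3695] [  0.4174   3.2868 -18.0838]
```

```bash
python3 -m inch '0 0.5 -0.8 0 1;0 1.3 -2 0 1;0 2.2 -3.4 0 1;0.1 2.5 -6 0 1;0.2 2.8 -9.5 0 1;0.3 3 -13 0 1;0.4 3.3 -16 0 1;0.4 3.3 -18.1 0 1;0.4 3.3 -18.1 0 1;0.4 3.3 -18.1 0 1'; python3 -c "
from h import *
o=robot.get_obs();T=T_tool(o);print(o['wrist_force'],T);print(to([.48,.013,.225]))"
```

```text
time: 20.4
tool_pos: [0.4804, 0.361, 0.2267]
ee_rot: [2.571, 0.008, 1.656]
wrist_force: [0.5, 0.9, -3.0]
width: 0.0597
[ 0.4918  0.9099 -3.0079] [[-0.0846  0.8384  0.5385  0.4804]
 [ 0.9964  0.0758  0.0386  0.361 ]
 [-0.0084  0.5398 -0.8417  0.2267]
 [ 0.      0.      0.      1.    ]]
[-34.6648  -2.7624  -1.2191]
```

```bash
python3 -m inch '-2 -0.2 -0.1 0 1;-5 -0.5 -0.2 0 1;-8 -0.7 -0.3 0 1;-11 -0.9 -0.4 0 1;-14 -1.1 -0.5 0 1;-17 -1.4 -0.6 0 1;-20 -1.6 -0.7 0 1;-23 -1.8 -0.8 0 1;-26 -2 -0.9 0 1;-29 -2.3 -1 0 1;-32 -2.5 -1.1 0 1;-34 -2.7 -1.2 0 1;-34.7 -2.8 -1.2 0 1;-34.7 -2.8 -1.2 0 1;-34.7 -2.8 -1.2 0 1'
python3 - <<'E'
from h import *
o=robot.get_obs();T=T_tool(o);print(o['time'],o['wrist_force'],T);print(to([.55,.013,.195]),to([.5957,.013,.190]))
p,d=robot.snapshot("wrist");cv2.imwrite("pics/w6.png",p)
K,Tc=cam2world('wrist',o);C=cloud(d,K,Tc)
c='red';m=masks(p)[c]
k,l,s,ce=cv2.connectedComponentsWithStats(m.astype(np.uint8))
for i in range(1,k):
    if s[i,4]<300: continue
    q=C[(l==i)&(d>0)];zt=np.percentile(q[:,2],95);t=q[q[:,2]>zt-.008]
    print(c,ce[i],s[i,4],zt,(np.percentile(t,1,axis=0)+np.percentile(t,99,axis=0))/2,np.ptp(t,axis=0))
E
```

```text
time: 21.65
tool_pos: [0.4791, 0.0118, 0.2218]
ee_rot: [2.576, 0.007, 1.653]
wrist_force: [0.3, -0.6, -1.3]
width: 0.0595
21.65 [ 0.2953 -0.5968 -1.3478] [[-0.0823  0.8412  0.5345  0.4791]
 [ 0.9966  0.0732  0.0381  0.0118]
 [-0.0071  0.5358 -0.8443  0.2218]
 [ 0.      0.      0.      1.    ]]
[-0.4452  4.538   6.0568] [-0.8176  8.1142  8.9216]
red [256.2194  43.1675] 597 0.06904489236525338 [0.4387 0.0086 0.0658] [0.0224 0.055  0.01  ]
red [256.3895  65.2437] 1104 0.11245375135610984 [0.4394 0.0091 0.1092] [0.0234 0.0562 0.0102]
red [256.1824 102.8238] 2758 0.12143000928563838 [0.4554 0.0097 0.1204] [0.0459 0.0518 0.0042]
red [256.0253 150.3794] 2367 0.20092133139230048 [0.4478 0.0102 0.1977] [0.0258 0.0565 0.01  ]
red [256.1123 204.4615] 4418 0.24280494913756082 [0.4505 0.0105 0.2395] [0.0291 0.0598 0.0099]
red [256.176  260.8913] 4075 0.25166590499814784 [0.4638 0.0117 0.2511] [0.0454 0.0528 0.0025]
```

View pics/w6.png

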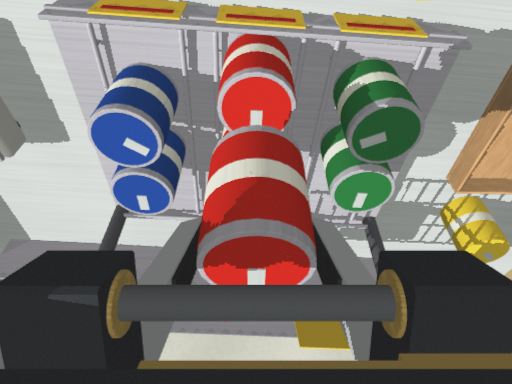

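```bash
python3 -m inch '-0.1 1.5 2 0 1;-0.3 3 4 0 1;-0.45 4.5 6 0 1;-0.6 6 7.3 0 1;-0.7 7 8.1 0 1;-0.8 7.8 8.7 0 1;-0.8 8.1 8.95 0 1;-0.8 8.1 8.95 0 1;-0.8 8.1 8.95 0 1'
python3 - <<'E'
from h import *
o=robot.get_obs();T=T_tool(o);print(o['time'],o['wrist_force'],T)
for z in (.13,.105,.096):print(z,to([.596,.013,z]))
p,d=robot.snapshot("scene");cv2.imwrite("pics/s7.png",cv2.resize(p[100:270,180:380],None,fx=3,fy=3,interpolation=cv2.INTER_CUBIC))
E
```

```text
time: 22.45
tool_pos: [0.5955, 0.0148, 0.1901]
ee_rot: [2.576, 0.007, 1.656]
wrist_force: [-0.5, -0.2, -2.6]
width: 0.0597
22.45 [-0.5112 -0.2026 -2.6022] [[-0.0849  0.8409  0.5345  0.5955]
 [ 0.9964  0.0755  0.0395  0.0148]
 [-0.0071  0.5359 -0.8443  0.1901]
 [ 0.      0.      0.      1.    ]]
0.13 [-0.137  -3.1945  5.0917]
0.105 [-0.1192 -4.5342  7.2023]
0.096 [-0.1128 -5.0165  7.9622]
```

View pics/s7.png

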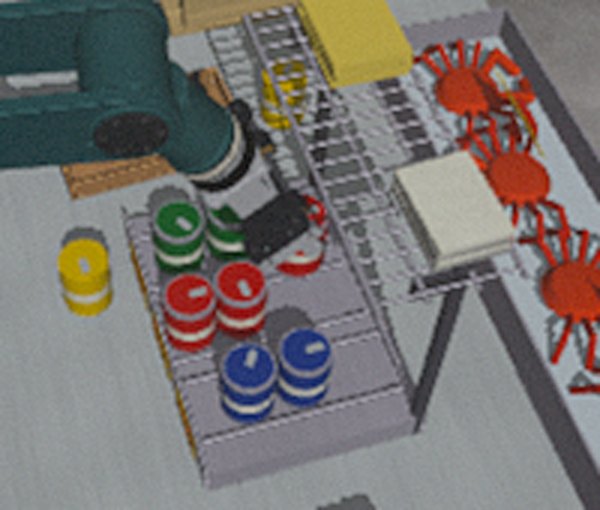

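```bash
python3 -m inch '-0.15 -0.8 1.2 0 1;-0.15 -1.6 2.5 0 1;-0.15 -2.4 3.8 0 1;-0.14 -3.2 5.1 0 1;-0.13 -3.9 6.2 0 1;-0.12 -4.5 7.2 0 1;-0.11 -4.8 7.6 0 1;-0.11 -5 7.95 0 1;-0.11 -5 7.95 0 1;-0.11 -5 7.95 0 1'
python3 - <<'E'
from h import *
o=robot.get_obs();T=T_tool(o);print(o['time'],o['wrist_force'],T);print(to([.596,.013,.0925]))
p,d=robot.snapshot("wrist");cv2.imwrite("pics/w8.png",p)
K,Tc=cam2world('wrist',o);C=cloud(d,K,Tc)
c='red';m=masks(p)[c]
k,l,s,ce=cv2.connectedComponentsWithStats(m.astype(np.uint8))
for i in range(1,k):
    if s[i,4]<300: continue
    q=C[(l==i)&(d>0)];zt=np.percentile(q[:,2],95);t=q[q[:,2]>zt-.008]
    print(c,ce[i],s[i,4],zt,(np.percentile(t,1,axis=0)+np.percentile(t,99,axis=0))/2,np.ptp(t,axis=0),'min',np.percentile(t,1,axis=0))
E
```

```text
time: 23.33
tool_pos: [0.5964, 0.0127, 0.0975]
ee_rot: [2.574, 0.008, 1.655]
wrist_force: [0.2, -0.7, -2.5]
width: 0.0596
23.3333 [ 0.1913 -0.7348 -2.4883] [[-0.0844  0.8398  0.5363  0.5964]
 [ 0.9964  0.0753  0.039   0.0127]
 [-0.0076  0.5377 -0.8431  0.0975]
 [ 0.      0.      0.      1.    ]]
[ 0.0344 -0.3021  0.4051]
red [287.3175  28.5723] 7930 0.12140797184498127 [0.4763 0.0109 0.1204] [0.0209 0.0497 0.0046] min [ 0.4671 -0.012   0.1189]
red [215.3816  77.8836] 988 0.11308708355845971 [ 0.5012 -0.0081  0.1096] [0.0195 0.0188 0.0091] min [ 0.492  -0.0169  0.1052]
red [327.6782  83.6276] 435 0.11319957324146528 [0.4987 0.0294 0.1095] [0.0153 0.0179 0.009 ] min [0.4918 0.0213 0.1053]
red [271.4775 147.0657] 12019 0.12119663453751094 [0.5194 0.0114 0.1204] [0.0531 0.0529 0.004 ] min [ 0.4946 -0.0132  0.1192]
red [251.9042 215.7475] 2182 0.11909479893371938 [0.5679 0.0111 0.1156] [0.0399 0.0597 0.0096] min [ 0.555  -0.0174  0.1113]
red [256.1163 260.8446] 4085 0.12737669750696776 [0.5813 0.0126 0.1268] [0.0455 0.0523 0.0024] min [ 0.5603 -0.0121  0.126 ]
red [244.5022 350.1671] 1137 0.06320072223458983 [0.9085 0.0334 0.0602] [0.1291 0.0912 0.0204] min [ 0.865  -0.0079  0.0553]
```

View pics/w8.png

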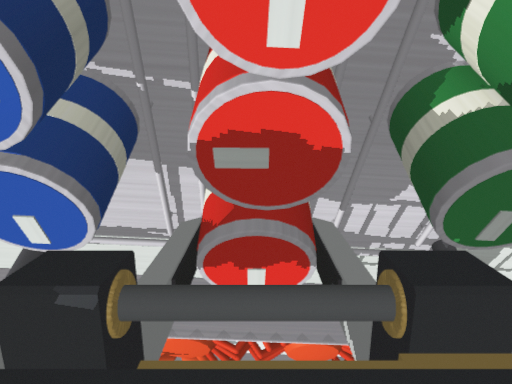

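```bash
python3 -m inch '0 -0.12 0.18 0 1;0 -0.25 0.36 0 1;0 -0.35 0.5 0 1;0 -0.35 0.5 0 1;0 -0.35 0.5 0 1'; python3 -m inch '0 -0.05 0.08 0 1;0 -0.08 0.13 0 1;0 -0.08 0.13 0 1'
```

```text
time: 23.8
tool_pos: [0.5963, 0.0127, 0.0916]
ee_rot: [2.574, 0.008, 1.655]
wrist_force: [-0.0, -0.6, -2.3]
width: 0.0596
time: 24.05
tool_pos: [0.5971, 0.0126, 0.0913]
ee_rot: [2.571, 0.008, 1.655]
wrist_force: [-1.0, 0.1, 1.9]
width: 0.0595
```

```bash
python3 -m inch '0 0 0 0 0;0 0 0 0 0;0 0 0 0 0;0 0 0 0 0;0 0 0 0 0;0 0 -1.5 0 0;0 0 -4 0 0;0 0 -7 0 0;0 0 -11 0 0;0 0 -15 0 0;0 0 -17 0 0;0 0 -17 0 0';python3 - <<'E'
from h import *
o=robot.get_obs();T=T_tool(o);print(o['time'],T[:3,3])
p,d=robot.snapshot("wrist");cv2.imwrite("pics/w9.png",p)
K,Tc=cam2world('wrist',o);C=cloud(d,K,Tc)
for c,m in masks(p).items():
  k,l,s,ce=cv2.connectedComponentsWithStats(m.astype(np.uint8))
  for i in range(1,k):
    if s[i,4]<400 or c=='yellow': continue
    q=C[(l==i)&(d>0)];zt=np.percentile(q[:,2],95);t=q[q[:,2]>zt-.008]
    print(c,ce[i],s[i,4],zt,(np.percentile(t,1,axis=0)+np.percentile(t,99,axis=0))/2,np.ptp(t,axis=0))
E
```

```text
time: 25.05
tool_pos: [0.5068, 0.0055, 0.242]
ee_rot: [2.559, 0.011, 1.655]
wrist_force: [0.2, -0.2, 0.1]
width: 0.0941
25.05 [0.5068 0.0055 0.242 ]
red [267.2481  13.0234] 899 0.11252527981122543 [0.4398 0.0079 0.1094] [0.0228 0.054  0.01  ]
red [269.0679  56.2815] 3680 0.12154872611093206 [0.4596 0.0097 0.1204] [0.0527 0.0524 0.0045]
red [264.1098 126.3891] 2177 0.12145162924443431 [0.5195 0.0113 0.1205] [0.0522 0.0519 0.0036]
red [256.9492 180.566 ] 1378 0.12142801836338021 [0.586  0.0118 0.1205] [0.0528 0.0521 0.0036]
red [173.0558 274.8837] 430 0.06360608563242223 [ 0.7151 -0.0908  0.1664] [0.4415 0.0994 0.2233]
red [254.6807 277.4729] 664 0.062275266095142445 [0.8956 0.0204 0.0597] [0.0702 0.136  0.0112]
blue [160.5744  36.8815] 726 0.0694408580076776 [ 0.4838 -0.088   0.0667] [0.0344 0.0496 0.011 ]
blue [155.4599  67.4803] 1470 0.11220581817733402 [ 0.4868 -0.0888  0.1093] [0.0416 0.0514 0.0104]
blue [130.7862  92.0536] 2741 0.12163553996443852 [ 0.4972 -0.0953  0.1207] [0.052  0.0523 0.0047]
blue [172.6967 129.9961] 511 0.11221709517221702 [ 0.547  -0.0755  0.1089] [0.0292 0.0286 0.0096]
blue [148.1096 154.6887] 1651 0.12158322673486517 [ 0.5619 -0.0926  0.1208] [0.052  0.0515 0.0036]
green [370.4129  31.4211] 729 0.06774776177418004 [0.4638 0.1045 0.0647] [0.0433 0.0413 0.0103]
green [373.2728  64.3065] 1602 0.11053035583542409 [0.4648 0.1053 0.1077] [0.0458 0.0429 0.0111]
green [402.9717  86.9243] 2867 0.12133385153427156 [0.4738 0.1146 0.1203] [0.0519 0.0516 0.004 ]
green [353.1753 125.0335] 656 0.11091872945324012 [0.5277 0.1007 0.1077] [0.0381 0.0305 0.01  ]
green [375.0836 152.1278] 1698 0.1212881283801289 [0.5393 0.1165 0.1204] [0.051  0.0518 0.0039]
```

View pics/w9.png

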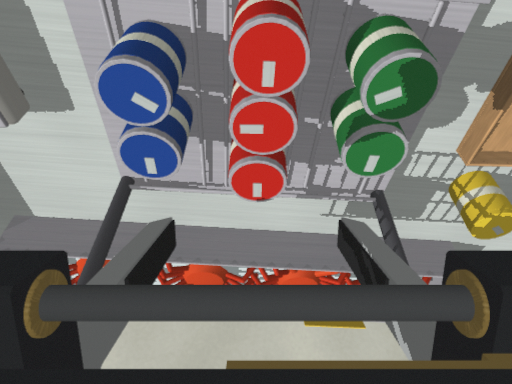

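```bash
python3 -m inch '0 0 -3 0 0;0 0 -5 0 0;0 0 -5 0 0'; python3 -c "
from h import *
print(robot.get_obs()['qvel'],robot.close_job())"
```

```text
time: 25.35
tool_pos: [0.4799, 0.0035, 0.2826]
ee_rot: [2.56, 0.011, 1.654]
wrist_force: [0.4, -0.1, 0.4]
width: 0.0938
the job is handed in; nothing more can be done
[ 0.0079  0.0386  0.0471 -0.002  -0.0577  0.0057] None
```

The restocking is done and handed in at about 25 s. All three red tins stand in the middle lane, oldest in front.

- **Older tins:** I gripped the rear tin and drew it forward along the deck, pushing the front one ahead of it until the lip stopped them (about 8 N). The last wrist picture puts their centres at x = 459.6 and 519.5 mm, 60 mm apart, so they touch each other.
- **Lip contact:** this rests on that force and on the measured lip position, about 428 mm against a tin edge at about 429.6 mm. That 1.6 mm is within the 2 mm calibration.
- **Lifting:** while pressing at the lip the hand rose about 1 mm, so the rear tin may have tipped very slightly. Its top measured back at deck height after release.
- **New tin:** it went straight down behind them with the hand leaning about 32 degrees. I lowered it until the vertical wrist force went from −2.3 N to +1.9 N, then let go. It stands at x = 586 mm with its top at 120.5 mm, the same height as the older tins. The gap behind the second tin is about 6.5 mm, and its centre is about 8 mm behind the upper shelf's front edge.
- **Other goods:** the blue and green shelf tins measured within 1 mm of where they started. I did not measure the carton's blue tin, the yellow tins, the tape or the sauce again at the end; the arm showed no contact near them.
- **Arm:** my first tilted route drove it to a joint limit in free air. I backed out and went round.

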